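Snap the cap back on the glue stick

ROBOT

A 6-joint arm with a two-finger parallel gripper is mounted at the origin on the work surface. World frame = base frame: x ahead of the robot, y to its left, z up, the work surface at z = 0. Lengths are in mm, angles in rad, forces in N, time in s.
With the tool pointing down it reaches from about 275 to 1000 mm from the base axis. Payload 8.4 kg.
Tool frame: the origin (TCP) lies on the centre line of the jaws, within the pads' length; the fingertips stand r.tip_reach ahead of it and the grasp point (between the pads) lies 11 mm behind it (r.tip_reach is the distance from the TCP to the fingertips, in mm); z points along the fingers, y is the line along which they close (so a half turn about z gives the same grasp; the last joint's range is limited). The gripper opens to 85 mm and grips with 20 to 120 N. Pads are 22 mm wide; open, the fingers measure 114 mm over their backs; the gripper's body (76 mm by 85 mm) begins 54 mm behind the grasp point. The pads swing forward as they close: fully open they stand 13 mm farther back than shut.
Start: joints at [1.209, 0.353, 1.633, -0, 1.155, -0.002], TCP at [220.053, 584.983, 239.281] pointing down, gripper open.
Joint ranges: [-2.63, 2.63], [-0.92, 2.1], [0.06, 2.66], [-1.3, 4.44], [0, 2.69], [-3.02, 3.02]. Speed limits (rad/s): [2.22, 2.22, 2.79, 3.14, 3.14, 3.14].

INTERFACE

Orientations are given as [roll, pitch, yaw] about the fixed x, y, z axes, in that order (R = Rz(yaw) Ry(pitch) Rx(roll)).
In Python, from rig import r gives the robot as it stands.
- The arm moves only by the tool carry_out, never from a script. Its argument "targets" is a list of rows, each an object with "dp": the shift along the tool's x, y, z in mm, a list of three; "yaw": the turn about the tool's z in degrees. A call has 1 to 12 rows; each row is the pose to reach, as a shift and turn from the pose commanded when the call began, along the tool's axes at that moment; what a row does not reach only later rows make up. A row lasts 1/8 s, in which the tool goes at most 62.5 mm and 10.7 degrees, less where a joint would pass 70% of its speed; a pose out of reach is approached as far as the arm can. A call with a gripper value outside its range is refused whole. "fingers" is the opening, from -1 (shut) to 1 (fully open), so that 0 is half open, set as the call begins (left out, the last holds). The fingers move at their own pace and stop on an object; "grip_force" is the grip in N (left out, the last holds). Time passes only in rows, so rows that repeat a pose let the fingers close. It gives the time, the measured TCP pose, the force, the opening and the grip force at its end, in the units of the state.
- r.sense(): the state, without advancing time (a new reading comes with each control period).
- r.grab_frame(name): name is "scene" or "top" or "wrist"; returns the picture (420x560x3 uint8, red, green, blue); there is no depth.
- r.get_calibration(name): a dict with "fx", "fy", "cx", "cy" (pixels), "rvec" (rotation vector, rad) and "tvec" (3), from world to camera coordinates, as OpenCV has them. Camera axes: x right, y down, z forward; pixel columns grow to the right and rows downward; lengths in mm; the calibration is good to about 2 mm. A picture is of the moment at which its call begins: read the wrist's pose just before it. get_calibration takes no time and is no camera call; for the wrist camera it gives the pose at the moment of the call.
- r.sign_off(): hands the job in; it is judged then, once.
The state is a dict: "clock": time; "qpos": joint angles; "qvel": joint speeds; "joint_efforts": joint torques, N m; "eef_pos": TCP position; "tcp_rot": TCP orientation; "contact_force": force on the tool from outside, world axes, zero at the start; "wrist_torque": the same for the moment, N m; "opening": opening from 0.0 (shut) to 1.0 (fully open); "grasp_force": force on a finger pad.
Only numpy, scipy, OpenCV 4.12 (cv2) and the standard library are available. Lean on these libraries where they do the work, as an engineer would, in place of code of your own. Each camera call takes 0.05 s, during which the arm holds its last target. There are 200 camera calls.

TASK

Put the loose cap back on the open glue stick that stands on the desk: set it over the neck and press it straight down, through the click, until its rim sits flush on the stick's shoulder. Do not let up after the click: finish with the stick upright on the desk and the gripper still pressing the cap down firmly (a push of about 10 N). Leave the calculator, stapler, clip box and tape dispenser where they are.

Things in the scene. Friction and masses are not known exactly. Their poses are not given: they have to be found in the camera images.
- glue_stick: Open jumbo glue stick, white plastic, loose, standing upright on the desk; 45 to 85 g, tips over if pushed sideways. Origin: centre of its underside, z axis up along it. Grey winding knob 32 mm across up to z = 14 mm, then a white tube 32 mm across with a paper label up to a flat shoulder at z = 80 mm, then the narrower neck up to z = 100 mm. Not fixed to the desk.
- shoulder (a point): Centre of the stick's flat shoulder, 80 mm above its underside, on its axis: the cap's rim must end resting here. From here up, the neck is 21.6 mm across. Four small sprung snap lugs, 8 mm above the shoulder, stand out of the neck to 27.8 mm across: the cap's inner bead has to be pushed past them.
- neck_top (a point): Centre of the top of the stick's neck, 20 mm above the shoulder (100 mm above the desk). The neck tapers over its last 7 mm to 17 mm across here.
- cap: The glue stick's cap, ribbed white plastic, loose, about 12 g, standing mouth down on the desk: a round cup 32 mm across, 36 mm high. Origin: centre of its mouth (rim plane), z axis towards its closed top. Inside 28 mm wide; a bead 4 mm above the rim narrows it to 24 mm, so it drops loosely over the neck. Best held by its sides, from above.
- cap_top (a point): Centre of the cap's closed flat top, 36 mm above its mouth. Pressing: the bead meets the lugs with the rim about 8 mm above the shoulder; the push needed rises to 8 to 11 N and falls to nothing (the click) with the rim about 4 mm above the shoulder; a little lower the rim lands on the shoulder and the push rises again. When home this point is 116 mm above the stick's underside.
- table: The black desk, fixed, 1.3 x 2.3 m; its top is at z = 0 everywhere, and the glue stick and the cap stand directly on it. Origin: in its top, at its middle.
- calculator: Bystander: grey desktop calculator 190 x 140 mm, 38 mm high at the display, loose. Origin: centre of its underside, x axis towards its display end.
- stapler: Bystander: grey stapler 140 x 36 mm, 56 mm high, loose. Origin: centre of its underside, x axis along its length.
- clip_box: Bystander: shut plastic paper-clip box 64 x 64 mm, 28 mm high, loose. Origin: centre of its underside.
- tape_dispenser: Bystander: grey tape dispenser 130 x 52 mm, 83 mm high at the roll, loose. Origin: centre of its underside, x axis along its length.
Mind the look-alikes: they are no part of the job. Of the things that look like the cap, the smallest one is meant.

How it is judged:
By the outcome, as a careful person would: the job done as asked, in the order asked, and still so for the second after the job is handed in, while the arm keeps its last pose, push and grip.
It also fails if it takes over 51 s, if anything falls off the work surface, if the arm or the gripper's body presses on something with over 40 N, if the wrist force passes 120 N, or if a joint passes its speed limit or range.

## Working session

There is one attempt and no reset: what is moved stays moved. The work goes in short steps, Python scripts to look and compute and a tool call to move; the robot and the scene stay as the last step left them, time stands still between calls to the robot, and variables do not carry over. Pictures are saved under pics/ and viewed, at most 10 in all, crops included, and the job is handed in when it is done.

Besides the shell and the picture viewer there is one more tool, called after "Emit:" as a command line: name --argument value ..., lists and objects as JSON in quotes. carry_out: Moves the arm, as the interface text tells. Its arguments: {"type":"object","properties":{"targets":{"type":"array","items":{"type":"object","properties":{"dp":{"type":"array","items":{"type":"number"}},"yaw":{"type":"number"}}}},"fingers":{"type":"number"},"grip_force":{"type":"number"}},"required":["targets"]}

```bash
mkdir -p pics; ls; cat > h.py <<'E'
import numpy as np,cv2
from rig import r
def save(n,f):
    c=r.get_calibration(n); im=r.grab_frame(n); cv2.imwrite(f'pics/{f}.png',cv2.cvtColor(im,cv2.COLOR_RGB2BGR)); return im,c
def ray(c,u,v):
    R=cv2.Rodrigues(np.array(c['rvec'],float))[0]; o=-R.T@np.array(c['tvec'],float)
    return o,R.T@np.array([(u-c['cx'])/c['fx'],(v-c['cy'])/c['fy'],1.])
def onplane(c,u,v,z):
    o,d=ray(c,u,v); return o+d*(z-o[2])/d[2]
def proj(c,p):
    K=np.array([[c['fx'],0,c['cx']],[0,c['fy'],c['cy']],[0,0,1.]])
    return cv2.projectPoints(np.array(p,float).reshape(-1,1,3),np.array(c['rvec'],float),np.array(c['tvec'],float),K,None)[0].reshape(-1,2)
E
python3 - <<'E'
from h import *
print(r.sense(),r.tip_reach)
a=[save(n,n+'0') for n in('scene','top')]
for im,c in a: print(c)
E
```

```text
pics
{'clock': 0.0, 'qpos': array([ 1.20856868e+00,  3.53619902e-01,  1.63415088e+00,  1.80116607e-05,
        1.15518924e+00, -2.40086544e-03]), 'qvel': array([ 8.17973857e-04, -1.05636268e-03,  8.94422799e-05, -6.23070556e-04,
       -3.39716124e-03,  1.18153316e-04]), 'joint_efforts': array([ 3.14255667e-03, -6.05261207e+01, -3.42078602e+01,  9.15475857e-05,
        9.22510866e-03, -5.87787167e-05]), 'eef_pos': array([219.89895427, 584.5361309 , 238.57214566]), 'tcp_rot': array([-3.14022532e+00, -1.97512230e-05,  2.78175858e+00]), 'contact_force': array([-0.08424594, -0.21079144, -0.36056409]), 'wrist_torque': array([-0.0050701 ,  0.00575482, -0.04038222]), 'grasp_force': 0.0, 'opening': 1.004882366188252} 8.0
{'fx': 460.8243277786827, 'fy': 460.8243277786827, 'cx': 281.40623289951907, 'cy': 209.85330491685536, 'rvec': array([ 1.43008606,  2.17636575, -0.85122554]), 'tvec': array([ 237.1308881 , -313.28987027, 1443.42722392])}
{'fx': 533.962552225227, 'fy': 533.962552225227, 'cx': 269.0758862764501, 'cy': 209.07370303887487, 'rvec': array([ 2.14821204, -2.14436737,  0.15814046]), 'tvec': array([  13.40492031,  584.16007309, 1271.87890489])}
```

View pics/scene0.png

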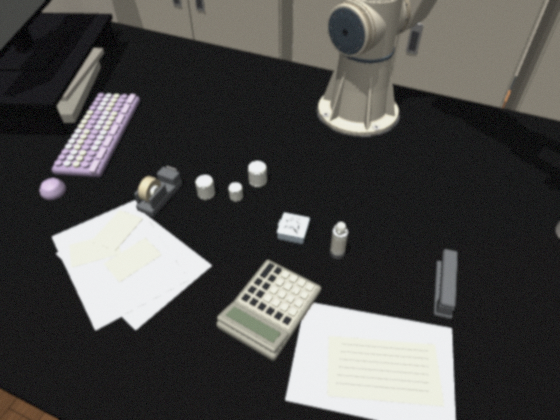

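View pics/top0.png

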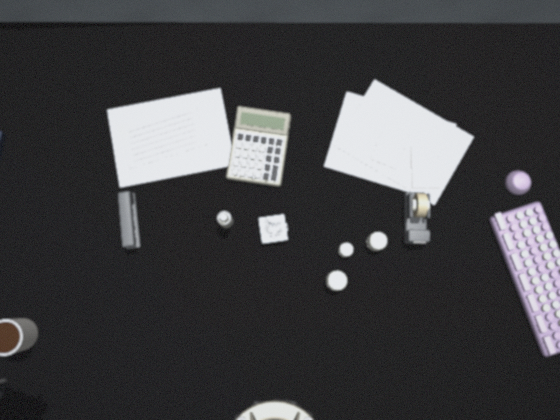

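Scene view: three white cups at (205,187), (235,191) and (257,173), the middle one being the smallest, so it is the cap. The stick is at (339,238). In the top view the cap is at (346,249), its look-alikes at (377,241) and (337,281), the stick at (224,218) and the clip box at (273,229).

```bash
python3 - <<'E'
from h import *
c=r.get_calibration('top'); im=cv2.imread('pics/top0.png'); g=im.min(2)
for n,(u,v),z in [('cap',(346,249),36),('A',(377,241),50),('B',(337,281),50),('stick',(224,217),100),('clip',(273,229),28)]:
    m=np.zeros_like(g); cv2.circle(m,(u,v),18,255,-1)
    t=((g>(150 if n!='stick' else 150))&(m>0)).astype(np.uint8)
    k,l,s,ce=cv2.connectedComponentsWithStats(t); i=1+s[1:,4].argmax()
    print(n,s[i],ce[i].round(1),onplane(c,*ce[i],z).round(1))
# scene-based intersections
c2=r.get_calibration('scene')
for n,p in [('cap',(235,191)),('stick base',(338,250))]: print(n,onplane(c2,*p,18 if n=='cap' else 5).round(0))
print(r.get_calibration('wrist'))
E
```

```text
cap [340 243  13  13 145] [346. 249.] [ 486.7 -174.    36. ]
A [370 232  17  18 245] [377.9 240.2] [ 507.2 -249.9   50. ]
B [328 271  19  19 298] [336.9 279.9] [ 411.4 -148.7   50. ]
stick [217 211  14  14 147] [223.8 217.4] [555.6 120.8 100. ]
clip [259 214  29  29 693] [272.9 228.3] [538.1   4.9  28. ]
cap [ 487. -176.   18.]
stick base [553. 123.   5.]
{'fx': 294.7921173535875, 'fy': 294.7921173535875, 'cx': 278.6921176065418, 'cy': 215.1863415912276, 'rvec': array([-2.34822274, -1.62551311, -0.26890849]), 'tvec': array([-623.69319511,  -42.11733302,  380.73559017])}
```

Emit:
carry_out --targets '[{"dp": [-43, -51, 3], "yaw": 4}, {"dp": [-86, -102, 6], "yaw": 8}, {"dp": [-129, -153, 9], "yaw": 12}, {"dp": [-172, -204, 12], "yaw": 16}, {"dp": [-215, -255, 15], "yaw": 20}, {"dp": [-258, -306, 18], "yaw": 24}, {"dp": [-301, -357, 21], "yaw": 24}, {"dp": [-344, -408, 24], "yaw": 24}, {"dp": [-387, -459, 27], "yaw": 24}, {"dp": [-430, -510, 30], "yaw": 24}, {"dp": [-473, -561, 33], "yaw": 24}, {"dp": [-517, -617, 36], "yaw": 24}]' --fingers 0.2

```text
clock: 1.6
eef_pos: [469.5, -123.8, 205.6]
tcp_rot: [3.141, 0.0, 2.363]
contact_force: [2.3, 1.0, 0.8]
opening: 0.6
grasp_force: 0.0
```

Emit:
carry_out --targets '[{"dp": [0, 0, 0], "yaw": 0}, {"dp": [0, 0, 0], "yaw": 0}, {"dp": [0, 0, 0], "yaw": 0}]'

```text
clock: 1.98
eef_pos: [468.7, -120.5, 205.6]
tcp_rot: [-3.141, -0.001, 2.364]
contact_force: [-0.2, -0.3, -0.1]
opening: 0.596
grasp_force: 0.0
```

```bash
python3 - <<'E'
from h import *
s=r.sense();print(s['clock'],s['eef_pos'],s['tcp_rot'],s['contact_force'],s['qvel'].round(3))
im,c=save('wrist','w1'); print(proj(c,[[487,-174,36],[487,-174,0]]), c['tvec'])
E
```

```text
1.975 [ 468.71812351 -120.47854432  205.59785349] [-3.14146322e+00 -6.21222164e-04  2.36424325e+00] [-0.24276364 -0.34212143 -0.07269907] [ 0.009 -0.002 -0.004 -0.    -0.002 -0.002]
[[256.52520806 240.41455681]
 [258.61042255 228.60749348]] [-242.57823897 -427.10523422  212.38301437]
```

View pics/w1.png

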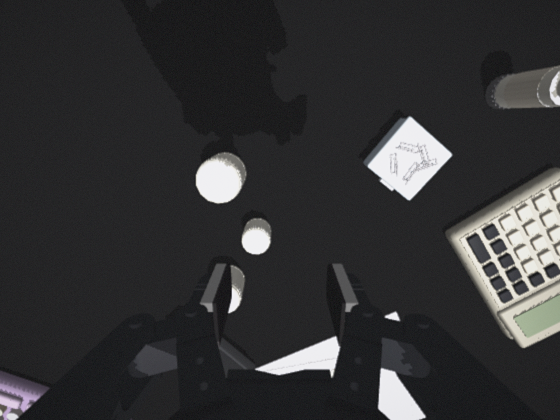

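The wrist view shows the cap at (256,238), within 2 px of the prediction. Look-alikes are at (220,178) and (235,288).

```bash
python3 - <<'E'
from h import *
c=r.get_calibration('wrist'); g=cv2.imread('pics/w1.png').min(2)
for th in(120,200,225,240):
    t=(g>th).astype(np.uint8); t[:,:238]=0;t[:,280:]=0;t[:212]=0;t[258:]=0
    k,l,s,ce=cv2.connectedComponentsWithStats(t); i=1+s[1:,4].argmax(); print(th,s[i],ce[i])
    cn=max(cv2.findContours(t,0,1)[0],key=cv2.contourArea); (u,v),R=cv2.minEnclosingCircle(cn); print(u,v,R,onplane(c,*ce[i],36))
print(np.linalg.norm(proj(c,[[487,-174,36]])-proj(c,[[503,-174,36]])))
s=r.sense(); d=np.array([487,-174,0])-s['eef_pos']; Y=s['tcp_rot'][2]; print(d@[np.cos(Y),np.sin(Y),0],d@[np.sin(Y),-np.cos(Y),0])
E
```

```text
120 [242 226  29  29 645] [255.62635659 240.0496124 ]
255.67567443847656 240.01544189453125 14.638379096984863 [ 486.22983439 -174.39413128   36.        ]
200 [242 228  28  26 550] [255.44181818 240.82545455]
255.60598754882812 240.36175537109375 13.809552192687988 [ 486.74347237 -175.22396929   36.        ]
225 [243 230  27  24 506] [255.47233202 241.33201581]
255.71153259277344 241.0 13.326140403747559 [ 487.19826795 -175.64573811   36.        ]
240 [243 239  26  14  47] [255.06382979 247.74468085]
255.5 241.5 12.589778900146484 [ 492.37313122 -181.67095887   36.        ]
13.716831018984807
-50.48516792939656 -25.480693439422154
```

Emit:
carry_out --targets '[{"dp": [-25, -13, 10]}, {"dp": [-51, -26, 30]}, {"dp": [-51, -26, 60]}, {"dp": [-51, -26, 90]}, {"dp": [-51, -26, 110]}, {"dp": [-51, -26, 120]}, {"dp": [-51, -26, 120]}, {"dp": [-51, -26, 120]}]'

```text
schema error: expected keys dp, yaw
```

```bash
python3 - <<'E'
from h import *
s=r.sense();print(s['clock'],s['eef_pos'],s['tcp_rot'],s['opening'])
im,c=save('wrist','w2'); e=s['eef_pos']; print(proj(c,[[486.8,-175,36],[e[0],e[1],36]]))
E
```

```text
2.025 [ 468.8673441  -120.43485546  205.72066235] [-3.14157737e+00 -2.79719893e-04  2.36461759e+00] 0.6016213114972983
[[255.61674553 240.72998164]
 [279.08715098 196.77998875]]
```

View pics/w2.png

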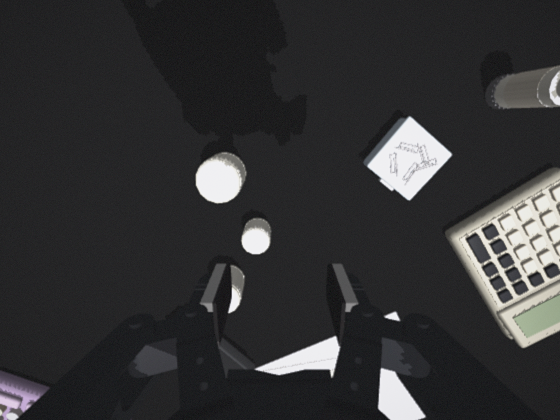

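That move was refused because every row needs a yaw. The picture is unchanged, with the cap still at (256,240).

Emit:
carry_out --targets '[{"dp": [-25, -13, 10], "yaw": 0}, {"dp": [-51, -26, 30], "yaw": 0}, {"dp": [-51, -26, 60], "yaw": 0}, {"dp": [-51, -26, 90], "yaw": 0}, {"dp": [-51, -26, 110], "yaw": 0}, {"dp": [-51, -26, 120], "yaw": 0}, {"dp": [-51, -26, 120], "yaw": 0}, {"dp": [-51, -26, 120], "yaw": 0}]'

```text
clock: 3.08
eef_pos: [487.8, -175.9, 86.5]
tcp_rot: [3.141, 0.001, 2.363]
contact_force: [0.6, -1.0, -0.1]
opening: 0.602
grasp_force: 0.0
```

```bash
python3 - <<'E'
from h import *
s=r.sense();print(s['clock'],s['eef_pos'],s['tcp_rot'],s['opening'])
im,c=save('wrist','w3'); e=s['eef_pos']; print(proj(c,[[486.8,-175,36],[e[0],e[1],36]]))
E
```

```text
3.075 [ 487.83811547 -175.90013018   86.52211397] [3.14107530e+00 1.19372385e-03 2.36340695e+00] 0.602009182775567
[[279.0724854  241.16986762]
 [279.20082348 243.00892123]]
```

View pics/w3.png

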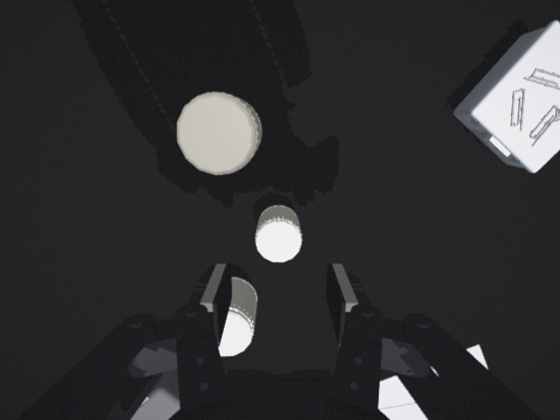

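The cap is centred between the jaws at (279,241), and the look-alike at (235,330) stays clear of the fingers. Next I descend and grip.

Emit:
carry_out --targets '[{"dp": [-1, 0, 20], "yaw": 0}, {"dp": [-1, 0, 40], "yaw": 0}, {"dp": [-1, 0, 58], "yaw": 0}, {"dp": [-1, 0, 68], "yaw": 0}, {"dp": [-1, 0, 73], "yaw": 0}, {"dp": [-1, 0, 73], "yaw": 0}, {"dp": [-1, 0, 73], "yaw": 0}]'

```text
clock: 4.0
eef_pos: [488.3, -176.8, 13.3]
tcp_rot: [3.141, 0.001, 2.363]
contact_force: [-0.1, -0.3, -0.6]
opening: 0.602
grasp_force: 0.0
```

Emit:
carry_out --targets '[{"dp": [0, 0, 0], "yaw": 0}, {"dp": [0, 0, 0], "yaw": 0}, {"dp": [0, 0, 0], "yaw": 0}, {"dp": [0, 0, 0], "yaw": 0}, {"dp": [0, 0, 0], "yaw": 0}, {"dp": [0, 0, 0], "yaw": 0}, {"dp": [0, 0, 0], "yaw": 0}, {"dp": [0, 0, 0], "yaw": 0}]' --fingers -1 --grip_force 60

```text
clock: 5.0
eef_pos: [488.2, -176.8, 13.4]
tcp_rot: [3.141, 0.001, 2.363]
contact_force: [-1.4, 0.5, 6.0]
opening: 0.361
grasp_force: 58.8
```

Emit:
carry_out --targets '[{"dp": [0, 0, -15], "yaw": 0}, {"dp": [0, 0, -50], "yaw": 0}, {"dp": [0, 0, -90], "yaw": 0}, {"dp": [0, 0, -130], "yaw": 0}, {"dp": [20, 40, -165], "yaw": 0}, {"dp": [35, 80, -180], "yaw": 0}, {"dp": [50, 120, -180], "yaw": 0}, {"dp": [70, 160, -180], "yaw": 0}, {"dp": [85, 200, -180], "yaw": 0}, {"dp": [100, 235, -180], "yaw": 0}, {"dp": [110, 255, -180], "yaw": 0}, {"dp": [110, 260, -180], "yaw": 0}]'

```text
clock: 6.5
eef_pos: [592.2, 86.4, 193.1]
tcp_rot: [-3.142, 0.0, 2.365]
contact_force: [-0.2, 0.1, -0.9]
opening: 0.355
grasp_force: 59.4
```

Emit:
carry_out --targets '[{"dp": [0, 0, 0], "yaw": 0}, {"dp": [0, 0, 0], "yaw": 0}, {"dp": [0, 0, 0], "yaw": 0}]'

```text
clock: 6.88
eef_pos: [592.0, 84.8, 192.7]
tcp_rot: [-3.141, -0.0, 2.362]
contact_force: [-0.2, -1.2, -0.9]
opening: 0.355
grasp_force: 59.4
```

```bash
python3 - <<'E'
from h import *
s=r.sense();print(s['clock'],s['eef_pos'],s['tcp_rot'],s['opening'],s['contact_force'])
im,c=save('wrist','w4'); e=s['eef_pos']; print(proj(c,[[555.6,121,100],[555.6,121,80],[555.6,121,0],e+[0,0,22.6],e-[0,0,13.4]]))
E
```

```text
6.875 [591.9884373   84.80953897 192.72218871] [-3.14133917e+00 -6.50309251e-05  2.36187471e+00] 0.3546226443670374 [-0.19355395 -1.15236373 -0.93330697]
[[279.40257998 158.48965408]
 [279.36210827 155.02017426]
 [279.24817544 145.25316179]
 [279.45058671 310.60205606]
 [279.33409167 270.32873226]]
```

View pics/w4.png

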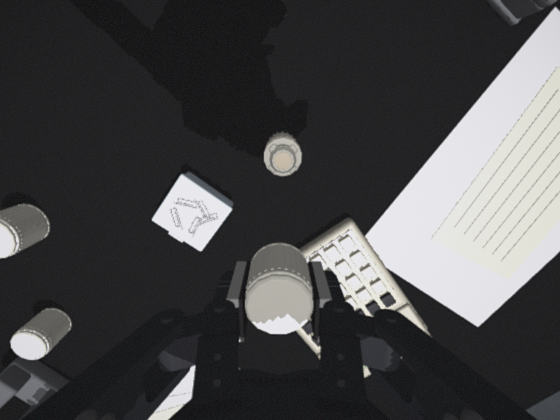

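The stick is upright at about (283,157), and the held cap is at (280,305) with its rim edge near row 243. I'll zoom in on both for a finer measurement.

```bash
python3 - <<'E'
from h import *
im=cv2.imread('pics/w4.png')
a=cv2.resize(im[125:185,253:313],None,fx=6.5,fy=6.5,interpolation=cv2.INTER_CUBIC)
b=cv2.resize(im[236:340,228:332],(390,390),interpolation=cv2.INTER_CUBIC)
cv2.imwrite('pics/z1.png',np.hstack([a,b]))
E
```

```text
(no output)
```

View pics/z1.png

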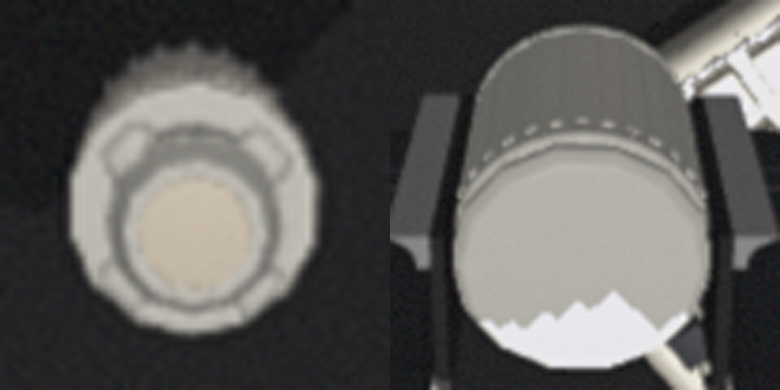

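The zoom shows the stick's shoulder circle centred at about (282.6,156.6), the neck top at (282.6,160.6), the cap's top at about (278.8,303) and its rim apex at row 242.6.

```bash
python3 - <<'E'
from h import *
c=r.get_calibration('wrist'); e=np.array([591.99,84.81,192.72]);Y=2.362
X=np.array([np.cos(Y),np.sin(Y),0]);Yv=np.array([np.sin(Y),-np.cos(Y),0])
sh=onplane(c,282.6,156.6,80);nt=onplane(c,282.6,160.6,100); print(sh,nt)
t=np.linspace(0,2*np.pi,73)
circ=lambda o,z,R: proj(c,[e+X*(o+R*np.cos(a))+Yv*R*np.sin(a)+[0,0,z] for a in t])
for o in(0,2,3,4):
    T=circ(o,22.6,16);B=circ(o,-13.4,16)
    print(o,'top box',T.min(0),T.max(0),'rim apex',B.min(0))
px=lambda u,v:(u/3.75+228-.4,v/3.75+236-.4)
print('meas top L,R,bottom',px(453-390,240),px(711-390,240),px(192,369),'rimapex',px(192,25))
for n,p in(('sh',sh),('nt',nt)): d=p-e; print(n,d@X,d@Yv)
E
```

```text
[558.47052257 122.15013224  80.        ] [558.5203794  121.76466989 100.        ]
0 top box [243.47965277 279.53752814] [314.76144976 339.52444121] rim apex [250.71715125 244.53123638]
2 top box [243.30400363 275.46057336] [314.93789281 336.04248255] rim apex [250.60598425 241.17702722]
3 top box [243.21552679 273.40633066] [315.02676965 334.28906482] rim apex [250.5500729  239.48970835]
4 top box [243.12661078 271.34146909] [315.11608771 332.52727564] rim apex [250.49394125 237.79552455]
meas top L,R,bottom (244.4, 299.6) (313.20000000000005, 299.6) (278.8, 334.0) rimapex (278.8, 242.26666666666665)
sh 50.088781993602254 2.9924506356408385
nt 49.7823477345391 2.7533586711251
```

Emit:
carry_out --targets '[{"dp": [20, 1, 10], "yaw": 0}, {"dp": [40, 3, 25], "yaw": 0}, {"dp": [48, 3, 40], "yaw": 0}, {"dp": [48, 3, 55], "yaw": 0}, {"dp": [48, 3, 65], "yaw": 0}, {"dp": [48, 3, 67], "yaw": 0}, {"dp": [48, 3, 67], "yaw": 0}, {"dp": [48, 3, 67], "yaw": 0}, {"dp": [48, 3, 67], "yaw": 0}]'

```text
clock: 8.05
eef_pos: [560.5, 121.5, 126.1]
tcp_rot: [3.141, 0.0, 2.363]
contact_force: [-0.3, 0.7, -0.9]
opening: 0.359
grasp_force: 59.4
```

```bash
python3 - <<'E'
from h import *
s=r.sense();print(s['clock'],s['eef_pos'],s['tcp_rot'],s['opening'],s['contact_force'])
im,c=save('wrist','w5'); e=s['eef_pos'];Y=s['tcp_rot'][2]
print(c['rvec'].tolist(),c['tvec'].tolist())
a=cv2.imread('pics/w5.png')[150:300,205:355]
b=save('scene','s5')[0][200:270,310:380,::-1]
cv2.imwrite('pics/z2.png',np.hstack([cv2.resize(a,None,fx=3,fy=3,interpolation=2),cv2.resize(b,(350,450),interpolation=2)]))
X=np.array([np.cos(Y),np.sin(Y),0]);Yv=np.array([np.sin(Y),-np.cos(Y),0])
t=np.linspace(0,2*np.pi,73)
for n,o,z,R in(('shoulder',1.7,80-e[2],16),('knob',1.7,-e[2],16),('rim',1.7,-13.4,16)):
    T=proj(c,[e+X*(o+R*np.cos(q))+Yv*R*np.sin(q)+[0,0,z] for q in t]); print(n,T.min(0),T.max(0),(T.min(0)-[205,150])*3,(T.max(0)-[205,150])*3)
E
```

```text
8.05 [560.51185097 121.47234753 126.14633374] [3.14091938e+00 4.55163042e-04 2.36268470e+00] 0.35900883048579335 [-0.29034429  0.65558633 -0.9138456 ]
[-2.6111804518461983, -1.0909730243069222, -0.18302540037425413] [-480.0060868719819, -301.83619218958466, 170.7376574020798]
shoulder [255.20672474 220.98961815] [303.15196437 264.85200261] [150.62017423 212.96885445] [294.45589311 344.55600784]
knob [261.70266647 190.60042064] [296.33428814 223.65239774] [170.10799942 121.80126193] [274.00286441 220.95719321]
rim [250.83806007 241.68642225] [307.73694081 292.22904815] [137.51418021 275.05926674] [308.21082242 426.68714445]
```

View pics/z2.png

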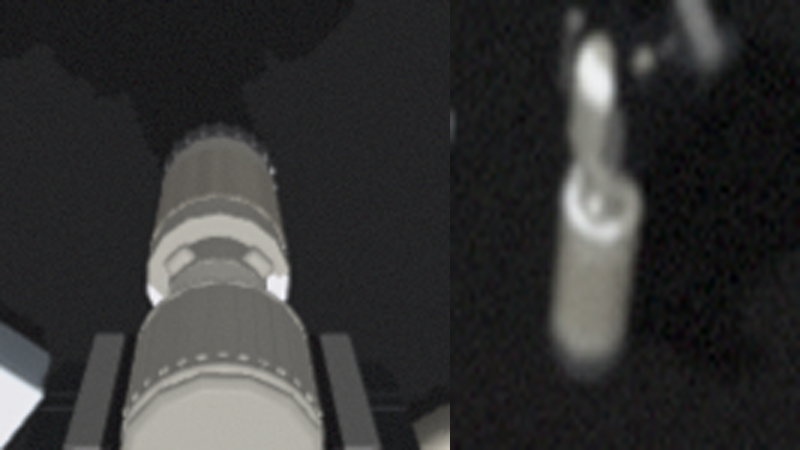

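The shoulder spans crop x 147–291 (centre 219) and the cap is centred at 223, so the stick sits about 0.8 mm towards −y. The stick is upright in both views. I'll apply that small correction and lower onto the neck.

Emit:
carry_out --targets '[{"dp": [0.5, -1, 0], "yaw": 0}, {"dp": [0.5, -1, 4], "yaw": 0}, {"dp": [0.5, -1, 8], "yaw": 0}, {"dp": [0.5, -1, 12], "yaw": 0}, {"dp": [0.5, -1, 15], "yaw": 0}, {"dp": [0.5, -1, 17], "yaw": 0}, {"dp": [0.5, -1, 17], "yaw": 0}, {"dp": [0.5, -1, 17], "yaw": 0}]'

```text
clock: 9.15
eef_pos: [559.2, 121.2, 108.8]
tcp_rot: [3.141, 0.0, 2.363]
contact_force: [-0.1, -0.4, -0.4]
opening: 0.36
grasp_force: 59.4
```

Emit:
carry_out --targets '[{"dp": [0, 0, 1], "yaw": 0}, {"dp": [0, 0, 2], "yaw": 0}, {"dp": [0, 0, 3], "yaw": 0}, {"dp": [0, 0, 4], "yaw": 0}, {"dp": [0, 0, 5], "yaw": 0}, {"dp": [0, 0, 5], "yaw": 0}, {"dp": [0, 0, 5], "yaw": 0}]'

```text
clock: 10.02
eef_pos: [559.1, 121.2, 103.7]
tcp_rot: [-3.142, -0.0, 2.363]
contact_force: [-0.5, -0.1, 0.6]
opening: 0.362
grasp_force: 59.4
```

```bash
python3 - <<'E'
from h import *
save('wrist','w6'); save('scene','s6')
a=cv2.imread('pics/w6.png')[150:300,205:355]; b=cv2.imread('pics/s6.png')[200:270,310:380]
cv2.imwrite('pics/z3.png',np.hstack([cv2.resize(a,None,fx=3,fy=3,interpolation=2),cv2.resize(b,(350,450),interpolation=2)]))
E
```

```text
(no output)
```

View pics/z3.png

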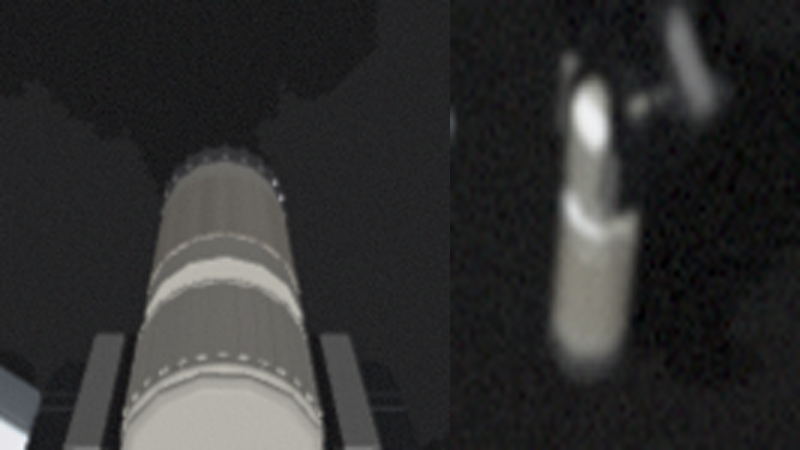

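The cap is over the neck, coaxial with the stick (both centred near crop x 223), and the stick is upright. Pressing in small steps.

Emit:
carry_out --targets '[{"dp": [0, 0, 1], "yaw": 0}, {"dp": [0, 0, 2], "yaw": 0}, {"dp": [0, 0, 3], "yaw": 0}, {"dp": [0, 0, 4], "yaw": 0}, {"dp": [0, 0, 4], "yaw": 0}, {"dp": [0, 0, 4], "yaw": 0}]' --grip_force 80

```text
clock: 10.88
eef_pos: [559.9, 121.3, 100.6]
tcp_rot: [3.14, 0.001, 2.363]
contact_force: [-1.1, -1.0, 8.9]
opening: 0.355
grasp_force: 80.2
```

Emit:
carry_out --targets '[{"dp": [0, 0, 0.7], "yaw": 0}, {"dp": [0, 0, 1.4], "yaw": 0}, {"dp": [0, 0, 2], "yaw": 0}, {"dp": [0, 0, 2], "yaw": 0}, {"dp": [0, 0, 2], "yaw": 0}]'

```text
clock: 11.5
eef_pos: [559.3, 121.2, 97.9]
tcp_rot: [3.141, 0.0, 2.363]
contact_force: [-0.0, -0.8, 0.3]
opening: 0.358
grasp_force: 79.3
```

The force rose to 9 N and dropped to zero, which is the click. Continuing down to the shoulder.

Emit:
carry_out --targets '[{"dp": [0, 0, 1], "yaw": 0}, {"dp": [0, 0, 2], "yaw": 0}, {"dp": [0, 0, 3], "yaw": 0}, {"dp": [0, 0, 4], "yaw": 0}, {"dp": [0, 0, 4], "yaw": 0}, {"dp": [0, 0, 4], "yaw": 0}]'

```text
clock: 12.25
eef_pos: [559.3, 121.2, 93.9]
tcp_rot: [3.141, 0.0, 2.363]
contact_force: [-0.8, 1.4, 2.6]
opening: 0.353
grasp_force: 79.8
```

Emit:
carry_out --targets '[{"dp": [0, 0, 0.4], "yaw": 0}, {"dp": [0, 0, 0.8], "yaw": 0}, {"dp": [0, 0, 0.8], "yaw": 0}, {"dp": [0, 0, 0.8], "yaw": 0}, {"dp": [0, 0, 0.8], "yaw": 0}]'

```text
clock: 12.88
eef_pos: [559.6, 121.5, 93.6]
tcp_rot: [3.14, 0.0, 2.363]
contact_force: [-1.8, 2.7, 8.4]
opening: 0.354
grasp_force: 80.4
```

Emit:
carry_out --targets '[{"dp": [0, 0, 0.3], "yaw": 0}, {"dp": [0, 0, 0.3], "yaw": 0}, {"dp": [0, 0, 0.3], "yaw": 0}, {"dp": [0, 0, 0.3], "yaw": 0}, {"dp": [0, 0, 0.3], "yaw": 0}, {"dp": [0, 0, 0.3], "yaw": 0}]'

```text
clock: 13.62
eef_pos: [559.7, 121.6, 93.6]
tcp_rot: [3.14, 0.0, 2.363]
contact_force: [-2.9, 1.7, 10.1]
opening: 0.352
grasp_force: 80.6
```

```bash
python3 - <<'E'
from h import *
save('wrist','w7'); save('scene','s7')
for i in range(3): r.grab_frame('top'); print(r.sense()['contact_force'],r.sense()['eef_pos'])
a=cv2.imread('pics/w7.png')[150:300,205:355]; b=cv2.imread('pics/s7.png')[200:270,310:380]
cv2.imwrite('pics/z4.png',np.hstack([cv2.resize(a,None,fx=3,fy=3,interpolation=2),cv2.resize(b,(350,450),interpolation=2)]))
E
```

```text
[-1.84673338  2.58311618 10.36791627] [559.69311712 121.58303092  93.56972897]
[-0.88917386  1.23020549 10.59909894] [559.68573102 121.60086258  93.57833265]
[-2.27934198  2.67801789 10.49152357] [559.69879702 121.58848229  93.58283519]
```

View pics/z4.png

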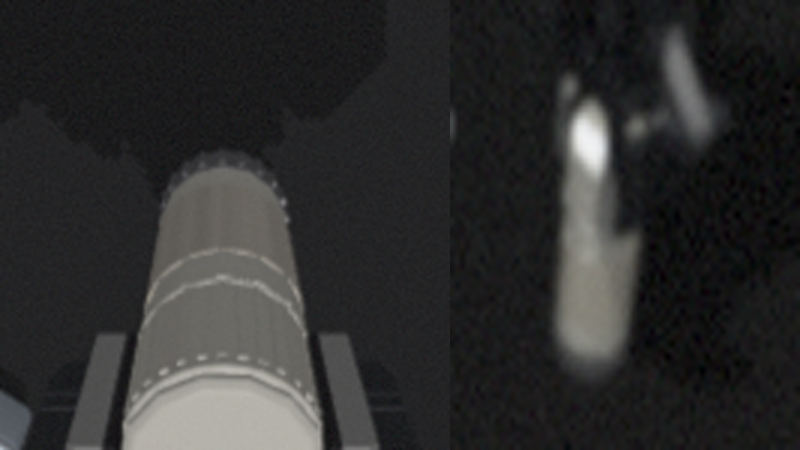

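The rim meets the shoulder with no gap (crop row 280), the stick is upright, and the push holds steady at 10.5 N.

```bash
python3 -c "
from rig import r
print(r.sign_off())"
```

```text
the job is handed in; nothing more can be done
None
```

The cap went on through the click and sits flush on the glue stick's shoulder; the stick was upright with the gripper still pressing down at about 10.5 N when I handed the job in, about 14 s in.

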